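Tip one stirring bar from its tube into the slide dish

TASK

Take the clear tube out of its cradle and, from just above the steel dish on the slide, tip it slowly until the first of the two white stirring bars inside drops into the dish, stopping at once so that the second bar stays in the tube. Lay the tube back in its cradle with the second bar still inside, and only then slide the carriage with the dish fully home against the end stop. Leave the other things on the bench where they are.

Things in the scene. Friction and masses are not known exactly. Their poses are not given: they have to be found in the camera images.
- cradle: Fixed cradle: grey base board 160 x 80 x 12 mm with two aluminium V saddles, 14 mm thick, 130 mm apart (centres), their tops 67 mm above the bench. Origin under the board's centre; the long side (tube direction) is its y axis, z up.
- cradle_seat (a point): Point on the tube's axis, midway between the saddles, when the tube lies in the cradle: 75 mm above the bench. Axes as the cradle's.
- tube: Clear round plastic tube, 180 mm long, 46 mm outside, 38 mm inside diameter, 120 g empty. Starts lying level in the cradle; can be gripped across its middle between the saddles. Origin on its axis at mid-length. Its -y axis points to the open mouth (rim at y = -90 mm); the end at y = +90 mm is closed by a grey cap (inner floor at y = +84 mm).
- bar_front: White round-ended stirring bar of slippery plastic, 66 mm long, 26 mm diameter, about 90 g, the one nearer the mouth. Origin at its centre, long axis y. It starts in the tube with its centre at about tube y = -17 mm. Being slippery, the bars begin to slide when the mouth is some 15 to 26 degrees below level and stop when the tube is brought back towards level; the bar topples out when its centre passes the rim.
- bar_rear: The second, equal stirring bar, behind the first one against the closed end (centre starts at about tube y = +50 mm). It follows the first when the tube is tilted too long.
- dish_floor (a point): Centre of the inner floor of the open steel dish on the carriage, 42 mm above the bench. Inside the dish is 112 mm (x) x 122 mm (y), walls 4 mm thick, their tops 31 mm above this floor. Axes as the slide's: y is the sliding direction towards the stop, z up.
- tab_top (a point): Centre of the top face of the black upright tab at the rear end of the carriage, 82 mm behind the dish centre and 113 mm above the bench. The tab is 40 mm wide (x), 12 mm thick (y) and stands free for 75 mm. Axes as the slide's.
- carriage (a joint): Position of the carriage along its slide in m: 0 at the rear, 0.16 against the dark steel end stop. It grows as the carriage moves along the +y axis of dish_floor. It moves against about 2.5 N of friction and stays where it is left. The stop block is 55 mm high, lower than the dish walls.
- reagent_bottle: Bystander: amber bottle, 60 mm diameter, 130 mm high. Origin under its centre.
- beaker: Bystander: glass beaker, 70 mm diameter, 85 mm high. Origin under its centre.
- sample_jar: Bystander: white jar, 56 mm diameter, 75 mm high. Origin under its centre.
- petri_dish: Bystander: flat glass dish, 90 mm diameter, 22 mm high. Origin under its centre.
- spatula: Bystander: thin steel laboratory spatula lying flat, 170 mm long, with two flat ends. Origin under its middle.
- can: Bystander: metal can, 60 mm diameter, 90 mm high. Origin under its centre.
There are look-alikes about, which are no part of the job. What is shaped like the cradle but blue is not meant. What is shaped like the tube but blue is not meant.

How it is judged (in metres and radians):
On the way, in this order (a step that is already met when the one before it is completed fails the run):
1. the tube is lifted out of its cradle with both bars inside (height (world z) of tube above 0.105 m and x of bar_rear in the frame of tube between -0.02 and 0.02 m and y of bar_rear in the frame of tube between -0.075 and 0.075 m and z of bar_rear in the frame of tube between -0.02 and 0.02 m and x of bar_front in the frame of tube between -0.02 and 0.02 m and y of bar_front in the frame of tube between -0.075 and 0.075 m and z of bar_front in the frame of tube between -0.02 and 0.02 m), for 0.1 s.
2. the first bar lies in the dish while the second is still inside the tube (x of bar_front in the frame of dish_floor between -0.056 and 0.056 m and y of bar_front in the frame of dish_floor between -0.061 and 0.061 m and z of bar_front in the frame of dish_floor between 0 and 0.02 m and x of bar_rear in the frame of tube between -0.02 and 0.02 m and y of bar_rear in the frame of tube between -0.075 and 0.075 m and z of bar_rear in the frame of tube between -0.02 and 0.02 m), for 0.2 s.
3. the tube lies in its cradle again with the second bar inside (all of step 2 and horizontal distance between tube and cradle_seat below 0.025 m and z of tube in the frame of cradle_seat between -0.008 and 0.008 m and angle between the y axis of tube and the y axis of cradle, either way round below 0.12 rad), for 0.2 s.
4. the carriage is home against its stop (value of joint carriage above 0.154 m and velocity of joint carriage below 0.01 m/s), for 0.2 s.
At the end, for the whole second after the job is handed in: First bar flat in the dish (centre under 20 mm above its floor); second bar in the tube, centre 15 mm or more inside the rim; tube in its cradle (centre within 25 mm, height 8 mm, direction 0.12 rad, either way round); carriage within 6 mm of its stop; all at rest (all of step 3 and all of step 4 and linear speed of each of tube, bar_front, bar_rear below 0.02 m/s); the robot touches nothing.
It fails at once if a bar leaves the tube from too high (its centre outside the tube and above 0.17 m, some 13 cm over the dish floor) ((distance between bar_front and tube above 0.12 m and height (world z) of bar_front above 0.17 m) or (distance between bar_rear and tube above 0.12 m and height (world z) of bar_rear above 0.17 m)).
It fails at once if the second bar falls out of the tube (distance between bar_rear and tube above 0.12 m).
It fails at once if a bystander is moved by more than 30 mm (distance of any of reagent_bottle, beaker, sample_jar, petri_dish, spatula, can from where it was at the start of the episode above 0.03 m).
It also fails if it takes over 72 s, if anything falls off the work surface, if the arm or the gripper's body presses on something with over 40 N, if the wrist force passes 120 N, or if a joint passes its speed limit or range.

ROBOT

A 6-joint arm with a two-finger parallel gripper is mounted at the origin on the work surface. World frame = base frame: x ahead of the robot, y to its left, z up, the work surface at z = 0. Lengths are in m, angles in degrees, forces in N, time in s.
With the tool pointing down it reaches from about 0.325 to 0.85 m from the base axis. Payload 15.5 kg.
Tool frame: the origin (TCP) lies at the very end of the fingers, on their centre line; the grasp point (between the pads) lies arm.grip_depth behind it (arm.grip_depth is the distance from the TCP to the grasp point, in m); z points along the fingers, y is the line along which they close (so a half turn about z gives the same grasp; the last joint's range is limited). The gripper opens to 91 mm and grips with 3 to 60 N. Pads are 32 mm wide; open, the fingers measure 118 mm over their backs; the gripper's body (76 mm by 178 mm) begins 60 mm behind the grasp point.
Start: joints at [-78.81, 28.281, 77.091, -0, 74.628, -5.472], TCP at [0.179, -0.599, 0.214] pointing down, gripper open.
Joint ranges: [-166.48, 166.48], [-47.26, 123.95], [12.59, 153.08], [-70.14, 250.14], [6.76, 159.57], [-176.63, 176.63]. Speed limits (degrees/s): [108.29, 108.29, 147.25, 172.46, 172.46, 172.46].

INTERFACE

Orientations are given as a 3x3 rotation matrix whose columns are the frame's x, y, z axes.
In Python, from rig import arm gives the robot as it stands. Calls block until the motion is done:
- arm.move_to(position, orientation): joint-space move of the TCP to a pose.
- arm.move_l(position, orientation=None, feed=0.15): straight line of the TCP; orientation=None keeps the orientation; feed is the mean speed in m/s.
- arm.move_joints(angles): joint-space move.
- arm.grip(opening): finger opening in m; the grip force is fixed at half the most; returns when the fingers have stopped.
- arm.sleep(seconds).
- arm.solve_ik(position, orientation): joint angles nearest the present ones, or None.
- arm.snapshot(name): name is "side" or "top" or "wrist"; returns the picture (384x512x3 uint8, red, green, blue); there is no depth.
- arm.get_calibration(name): a dict with "intrinsics" (3x3 intrinsics, pixels), "cam_to_world" (4x4, takes a point from camera to world coordinates). Camera axes: x right, y down, z forward; pixel columns grow to the right and rows downward; lengths in m; the calibration is good to about 2 mm. A picture is of the moment at which its call begins: read the wrist's pose just before it. get_calibration takes no time and is no camera call; for the wrist camera it gives the pose at the moment of the call.
A pose or a line that the arm cannot do raises arm.Unreachable and nothing moves.
- arm.sign_off(): hands the job in; it is judged then, once.
Readings, each from a call of its own:
- arm.current_t(): time.
- arm.current_joint_positions(): joint angles.
- arm.current_dq(): joint speeds.
- arm.current_tau(): joint torques, N m.
- arm.current_ee_pos(): TCP position.
- arm.current_tool_rot(): TCP orientation.
- arm.current_force(): force on the tool from outside, world axes, zero at the start.
- arm.current_torque(): the same for the moment, N m.
- arm.current_width(): finger opening in m.
- arm.current_grasp_force(): force on a finger pad.
Only numpy, scipy, OpenCV 4.12 (cv2) and the standard library are available. Lean on these libraries where they do the work, as an engineer would, in place of code of your own. Each camera call takes 0.05 s, during which the arm holds its last target. There are 200 camera calls.

## Working session

There is one attempt and no reset: what is moved stays moved. The work goes in short steps, each a Python script; the robot and the scene stay as the last script left them, time stands still between calls to the robot, and variables do not carry over. Pictures are saved under pics/ and viewed, at most 10 in all, crops included, and the job is handed in when it is done.

```bash
mkdir -p pics
python3 - <<'E'
from rig import arm
import cv2,numpy as np
for n in ("top","side"):
    im=arm.snapshot(n); cv2.imwrite(f"pics/{n}0.png",im[:,:,::-1])
    c=arm.get_calibration(n); np.set_printoptions(precision=4,suppress=True); print(n,c["intrinsics"],c["cam_to_world"])
print(arm.grip_depth,arm.current_t())
E
ls
```

```text
top [[464.7556   0.     251.6335]
 [  0.     464.7556 181.8347]
 [  0.       0.       1.    ]] [[ 0.0253 -0.9813  0.1907  0.3206]
 [-0.9997 -0.0245  0.0063  0.0431]
 [-0.0015 -0.1908 -0.9816  1.1663]
 [ 0.      0.      0.      1.    ]]
side [[456.8223   0.     253.8505]
 [  0.     456.8223 181.843 ]
 [  0.       0.       1.    ]] [[-0.7657 -0.3134  0.5616 -0.2188]
 [-0.6432  0.3739 -0.6682  0.9216]
 [-0.0005 -0.8729 -0.4879  0.7253]
 [ 0.      0.      0.      1.    ]]
0.0188 0.1
pics
```

View pics/top0.png

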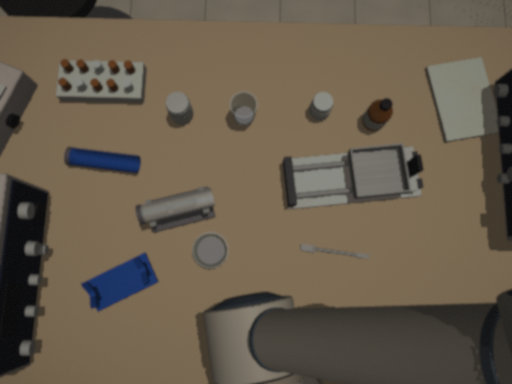

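View pics/side0.png

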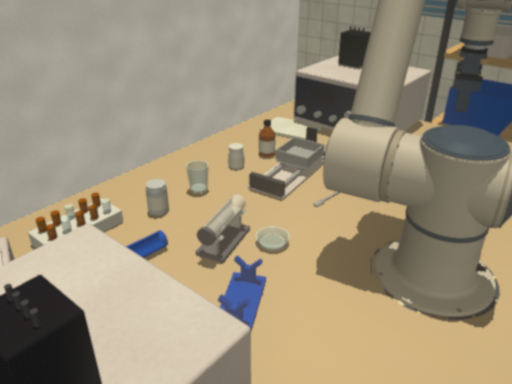

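Candidates (top view): the grey cradle with the clear tube is at (177,207). The blue tube at (103,160) and blue cradle at (120,282) are look-alikes by colour. The dish is at (380,173), the tab at (415,165) and the stop at (290,182). Next: one enlarged crop, plus first ray estimates.

```bash
cat > h.py <<'E'
from rig import arm
import cv2,numpy as np
np.set_printoptions(precision=4,suppress=True)
def ray(cal,p,z):
    K,T=cal["intrinsics"],cal["cam_to_world"]
    d=T[:3,:3]@np.linalg.solve(K,[p[0],p[1],1.]); o=T[:3,3]
    return o+d*(z-o[2])/d[2]
def proj(cal,P):
    K,T=cal["intrinsics"],cal["cam_to_world"]
    c=K@(T[:3,:3].T@(np.asarray(P)-T[:3,3])); return c[:2]/c[2]
E
python3 - <<'E'
from h import *
a=cv2.imread("pics/top0.png"); b=cv2.imread("pics/side0.png")
A=cv2.resize(a[135:245,125:285],(800,550),interpolation=cv2.INTER_CUBIC)[130:,:500]
B=cv2.resize(b[185:265,190:255],None,fx=5,fy=5,interpolation=cv2.INTER_CUBIC)[:400]
C=np.zeros((600,800,3),np.uint8)
t=cv2.resize(a[175:240,130:225],None,fx=4.2,fy=4.2,interpolation=cv2.INTER_CUBIC); C[:t.shape[0],:t.shape[1]]=t
s=cv2.resize(b[185:265,190:255],None,fx=4.2,fy=4.2,interpolation=cv2.INTER_CUBIC)[:273]; C[:s.shape[0],420:420+s.shape[1]]=s
d=cv2.resize(a[140:215,275:435],None,fx=4.3,fy=4.3,interpolation=cv2.INTER_CUBIC)[:322]; C[278:278+d.shape[0],:d.shape[1]]=d
cv2.imwrite("pics/crop1.png",np.clip(C*1.4,0,255).astype(np.uint8))
c=arm.get_calibration("top")
for n,p,z in [("tube",(177,206),.09),("tubeL",(141,214),.08),("tubeR",(213,197),.08),("dish",(380,173),.042),("tab",(415,165),.113),("stop",(290,182),.055),
 ("bottle",(378,115),.06),("jar",(321,106),.07),("beaker",(243,108),.08),("can",(178,105),.09),("petri",(211,250),.02),("spat",(333,251),0)]: print(n,ray(c,p,z))
E
```

```text
tube [0.4679 0.2229 0.09  ]
tubeL [0.4482 0.3081 0.08  ]
tubeR [0.4928 0.1406 0.08  ]
dish [ 0.5692 -0.2664  0.042 ]
tab [ 0.5746 -0.3286  0.113 ]
stop [ 0.5384 -0.0432  0.055 ]
bottle [ 0.7131 -0.2605  0.06  ]
jar [ 0.7295 -0.117   0.07  ]
beaker [0.7159 0.076  0.08  ]
can [0.716  0.2343 0.09  ]
petri [0.3712 0.1455 0.02  ]
spat [ 0.3773 -0.1559  0.    ]
```

View pics/crop1.png

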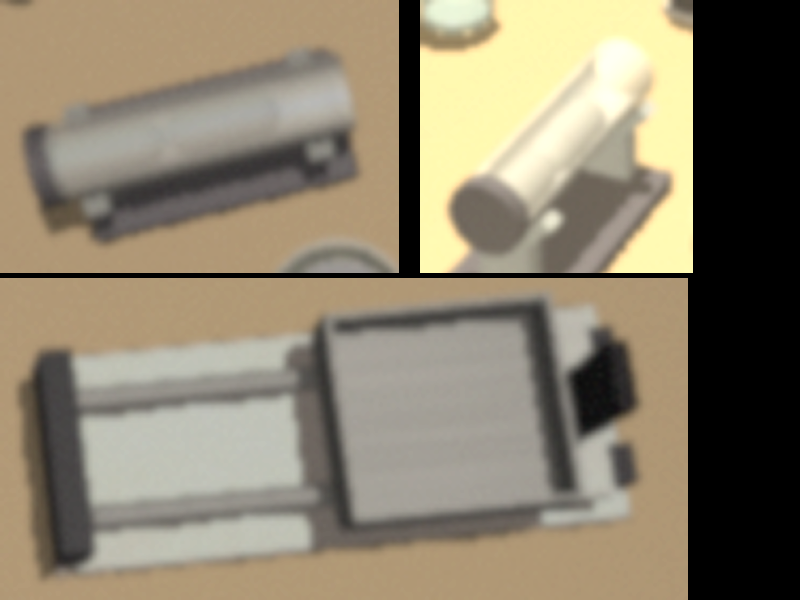

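The crop confirms the clear tube lies in the grey cradle with the grey cap on the left (+y) and the mouth on the right (-y). The dish rim corners and saddle tips are usable, so I'll refine from them and go above the tube.

```bash
cat >> h.py <<'E'
cal=arm.get_calibration("top")
_t=np.array([ray(cal,(u/4.2+130,v/4.2+175),.067) for u,v in [(78,112),(97,205),(300,58),(320,152)]])
SEAT=_t.mean(0); SEAT[2]=.075
M=(_t[2:].mean(0)-_t[:2].mean(0)); SEP=np.linalg.norm(M); M/=SEP      # towards the mouth
_d=np.array([ray(cal,(u/4.3+275,(v-278)/4.3+140),.073) for u,v in [(320,320),(350,525),(545,300),(580,497)]])
DISH=_d.mean(0); DISH[2]=.042
S=_d[:2].mean(0)-_d[2:].mean(0); DL=np.linalg.norm(S); S/=DL          # slide +y
def R(m,th=0,flip=1):   # tool x along the tube (flip=+1: to the mouth), mouth th deg below level
    z=np.array([0,0,1.]); m=np.array([m[0],m[1],0])/np.hypot(m[0],m[1]); t=np.radians(th)
    x=(np.cos(t)*m-np.sin(t)*z)*flip; zz=-np.cos(t)*z-np.sin(t)*m
    return np.column_stack([x,np.cross(zz,x),zz])
def tcp(c,Rm): return np.asarray(c)+arm.grip_depth*Rm[:,2]
E
python3 - <<'E'
from h import *
print(SEAT,M,SEP,DISH,S,DL,np.linalg.norm(_d[0]-_d[1]))
c=cal
print("stop edges",[ray(c,(u/4.3+275,(v-278)/4.3+140),.055) for u,v in [(75,352),(90,555)]])
for f in (1,-1):
    for nm,m,C,th in [("above",M,SEAT+[0,0,.15],0),("grasp",M,SEAT,0)]+[("pour",-S,DISH+S*.11+[0,0,.13],t) for t in (-10,0,15,30)]+[("tab",-S,DISH-S*.13+[0,0,.05],0)]:
        r=R(m,th,f); print(f,nm,th,arm.solve_ik(tcp(C,r),r))
E
```

```text
Traceback (most recent call last):
NameError: name '_d' is not defined. Did you mean: 'id'?
```

Run:
```python
from h import *
from h import _d
print(SEAT,M,SEP,DISH,S,DL,np.linalg.norm(_d[0]-_d[1]))
c=cal
print("stop edges",[ray(c,(u/4.3+275,(v-278)/4.3+140),.055) for u,v in [(75,352),(90,555)]])
for f in (1,-1):
    for nm,m,C,th in [("above",M,SEAT+[0,0,.15],0),("grasp",M,SEAT,0)]+[("pour",-S,DISH+S*.11+[0,0,.13],t) for t in (-10,0,15,30)]+[("tab",-S,DISH-S*.13+[0,0,.05],0)]:
        r=R(m,th,f); print(f,nm,th,arm.solve_ik(tcp(C,r),r))
r=R(M,0,-1)
q=arm.solve_ik(tcp(SEAT+[0,0,.15],r),r)
```

```text
[0.4703 0.2258 0.075 ] [ 0.2615 -0.9652  0.    ] 0.12916966683532446 [ 0.5683 -0.2565  0.042 ] [-0.1312  0.9914  0.    ] 0.12871961702464957 0.11777620908576354
stop edges [array([ 0.6007, -0.0486,  0.055 ]), array([ 0.4837, -0.058 ,  0.055 ])]
1 above 0 [  19.0862   20.4882   92.152    -0.       67.3598 -176.0758]
1 grasp 0 [  19.0862   32.587   101.047    -0.       46.366  -176.0758]
1 pour -10 [-15.5298  26.8868  91.8303 -10.8825  57.8008 162.4601]
1 pour 0 [-20.8729  27.9307  88.764   -0.      63.3053 151.5857]
1 pour 15 [-28.0048  31.4678  83.8857  12.6624  73.8808 139.9398]
1 pour 30 [-33.7406  36.8134  78.9496  22.1432  85.4502 132.7589]
1 tab 0 [-38.2359  42.3435  73.1452  -0.      64.5113 134.2227]
-1 above 0 [19.0862 20.4882 92.152  -0.     67.3598  3.9242]
-1 grasp 0 [ 19.0862  32.587  101.047   -0.      46.366    3.9242]
-1 pour -10 [-15.5298  26.8868  91.8303 -10.8825  57.8008 -17.5399]
-1 pour 0 [-20.8729  27.9307  88.764   -0.      63.3053 -28.4143]
-1 pour 15 [-28.0048  31.4678  83.8857  12.6624  73.8808 -40.0602]
-1 pour 30 [-33.7406  36.8134  78.9496  22.1432  85.4502 -47.2411]
-1 tab 0 [-38.2359  42.3435  73.1452  -0.      64.5113 -45.7773]
```

Run:
```python
from h import *
r=R(M,0,-1)
arm.move_to(tcp(SEAT+[0,0,.15],r),r)
c=arm.get_calibration("wrist"); im=arm.snapshot("wrist"); 
im=im[:,:,::-1].copy()
for P in (SEAT,SEAT+M*.09,SEAT-M*.09): cv2.circle(im,tuple(int(v) for v in proj(c,P)),2,(0,0,255),-1)
cv2.imwrite("pics/w1.png",im); print(arm.current_t(),arm.current_force(),arm.current_torque())
print([proj(c,SEAT+M*a) for a in (-.09,0,.09)])
```

```text
3.2167 [ 0.3442  0.5549 -0.1721] [-0.0179 -0.125   0.0159]
[array([256.0953, 104.6954]), array([256.137, 186.297]), array([256.1729, 256.428 ])]
```

View pics/w1.png

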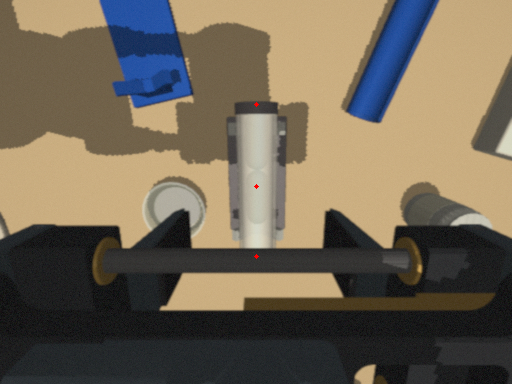

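The projected centre, cap and axis match the tube in the wrist view: red dots at (256,105), (256,186) and (256,256), with the bar joint visible at about (256,170). Next I grasp and lift.

Run:
```python
from h import *
r=R(M,0,-1)
arm.move_l(tcp(SEAT,r),r,feed=.12)
arm.grip(.03)
print(arm.current_width(),arm.current_grasp_force())
arm.move_l(tcp(SEAT+[0,0,.10],r),r,feed=.08)
c=arm.get_calibration("wrist"); im=arm.snapshot("wrist")
cv2.imwrite("pics/w2.png",im[:,:,::-1])
for i in range(5): print(arm.current_force(),arm.current_torque()); arm.sleep(.02)
print(arm.current_t(),arm.current_width(),arm.current_grasp_force())
C=SEAT+[0,0,.10]
print([proj(c,C+M*a) for a in (-.09,0,.09)])
```

```text
0.04618248666019291 29.96802806854248
[ 0.7525  0.0492 -2.6576] [-0.0646 -0.135   0.0101]
[ 0.2051  0.1175 -3.8878] [-0.0032 -0.1285  0.0212]
[ 0.1394  0.0035 -3.1018] [-0.0815 -0.1383  0.0475]
[ 0.8998 -0.0699 -3.8699] [-0.0996 -0.1371  0.0371]
[ 0.6287  0.1422 -3.2216] [-0.0247 -0.1494 -0.0439]
6.9083 0.045842240756941155 29.937172830104828
[array([256.6315,  87.0087]), array([256.4955, 243.2853]), array([256.3934, 360.5946])]
```

View pics/w2.png

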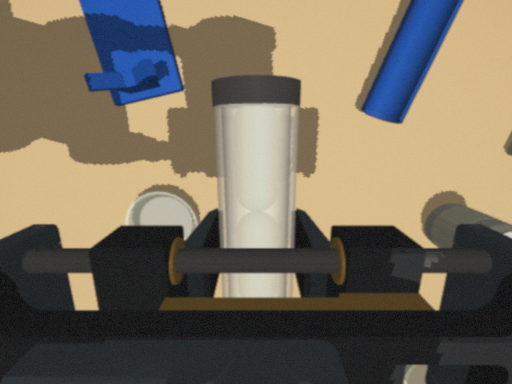

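Picture: the tube is held square, cap at rows 78-105 and bar joint at row 208. The rear bar's tail is visible from row 105 downward, so I can follow the sliding with this camera. Next I carry it over the dish and tilt to 12°.

```bash
cat >> h.py <<'E'
RIM=DISH+S*.03; RIM[2]=.135
def pour(th,feed=.04):
    r=R(-S,th,-1); c=RIM-.09*(-r[:,0]); arm.move_l(tcp(c,r),r,feed=feed)
def prof(im): return cv2.GaussianBlur(im,(5,5),0)[100:246,236:278].astype(float).mean((1,2))
E
python3 - <<'E'
from h import *
pour(0,.15); t=arm.current_t(); print(t)
pour(10); print(arm.current_t()-t)
P=[]
for th in (11,12):
    pour(th); t=arm.current_t(); im=arm.snapshot("wrist"); P.append(prof(im)); print(th,t)
s=arm.snapshot("side")
cv2.imwrite("pics/w3.png",np.hstack([im[60:384,100:412],s[60:384,100:412]])[:,:,::-1])
print(P[-1][::6]); print(np.abs(P[1]-P[0]).max(),arm.current_force())
E
```

```text
9.5583
0.5500000000000007
11 10.3583
12 10.6583
[114.8175 180.7381 192.7778 192.8175 192.5794 192.4683 192.5873 192.6429
 192.5    192.0714 192.4762 192.4127 192.2778 191.9286 191.8254 192.0079
 191.5079 191.3254 194.2222 193.0714 190.5714 191.     191.9206 191.3651
 191.1349]
0.5873015873015817 [ 0.6188 -0.0937 -2.6943]
```

View pics/w3.png

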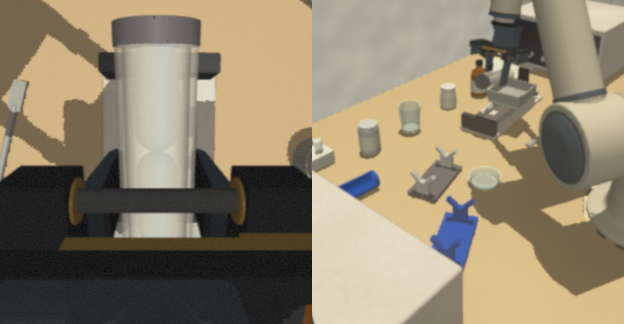

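The tube is over the dish with its bars unmoved (joint at crop row ~150). The side view shows the dish clear below the mouth. Next I step up slowly and tip back at the first sign of motion.

Run:
```python
from h import *
P0=prof(arm.snapshot("wrist")); th=12; np.save("P0.npy",P0)
while th<27:
    th+=.4; pour(th); im=arm.snapshot("wrist"); d=np.abs(prof(im)-P0).max()
    if d>4: break
pour(th-8,.15)
im=arm.snapshot("wrist"); p=prof(im); print(th,d,arm.current_t())
print((p-P0)[::4].round(1)); print(np.mean([arm.current_force()[2] for _ in range(5)]))
cv2.imwrite("pics/w4.png",im[:,:,::-1])
open("th.txt","w").write(str(th))
```

```text
17.599999999999998 4.007936507936506 15.35
[-37.1  -7.2  -0.4  -0.   -0.1   0.1   0.2   0.2   0.1   0.2   0.    0.
   0.2  -0.2   0.   -0.1  -0.    0.2  -0.1   0.1   0.2   0.4  -0.2  -0.
   0.2   0.2  -0.2  -0.2   0.    0.1   0.3   0.4   0.2  -0.    0.1   0.2
  -0.1]
-3.3672290749432294
```

View pics/w4.png

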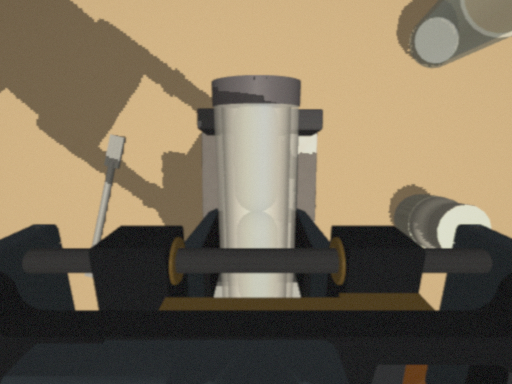

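False alarm: only the shading at the cap edge (rows 100-108) changed. The bars are still in place, with the joint at row 208. I'll exclude those rows and continue.

```bash
cat > step.py <<'E'
from h import *
import sys
th,inc,thr=map(float,sys.argv[1:4]); tag=sys.argv[4]
pour(th); q=prof(arm.snapshot("wrist"))[16:]; L=[]
while th<27:
    th+=inc; pour(th); t=arm.current_t(); im=arm.snapshot("wrist"); p=prof(im)[16:]; d=np.abs(p-q).max(); L.append(d)
    if d>thr: break
pour(th-8,.2)
im2=arm.snapshot("wrist"); p2=prof(im2)[16:]
print(th,"t",t,arm.current_t(),np.round(L,1)); print("at",(p-q)[::4].round(0)); print("after",(p2-q)[::4].round(0))
print("Fz",np.mean([arm.current_force()[2] for _ in range(9)]))
s=arm.snapshot("side")
cv2.imwrite(f"pics/{tag}.png",np.hstack([im2[60:384,140:372],im[60:384,140:372],s[60:384,212:412]])[:,:,::-1])
E
python3 step.py 16.8 .4 2.2 w5
```

```text
18.799999999999994 t 17.2917 17.6833 [0.9 1.3 1.9 2.1 2.6]
at [-2. -2. -2. -2. -2. -2. -2. -2. -2. -2. -2. -2. -2. -2. -2. -2. -2. -2.
 -2. -2. -2. -2. -2. -2. -2. -2. -2. -2. -2. -2. -2. -2. -2.]
after [2. 2. 2. 2. 2. 2. 2. 2. 2. 2. 2. 2. 2. 2. 2. 2. 2. 2. 2. 2. 2. 2. 2. 2.
 2. 3. 2. 3. 3. 3. 2. 3. 3.]
Fz -3.576031316876536
```

View pics/w5.png

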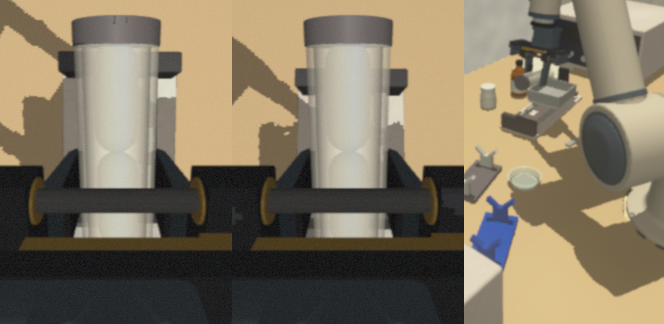

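Another false alarm: the shading changed uniformly and the bars did not move. I'll subtract the median and carry on.

```bash
sed -i 's/; d=np.abs(p-q).max()/; e=p-q; d=np.abs(e-np.median(e)).max()/' step.py
python3 step.py 18.2 .4 2.2 w6
```

```text
26.999999999999968 t 24.7833 25.175 [0.4 0.4 0.4 0.3 0.5 0.5 0.4 0.4 0.4 0.5 0.4 0.5 0.5 0.5 0.6 0.5 0.6 0.5
 0.5 0.5 0.8 2.4]
at [-6. -5. -5. -6. -6. -5. -6. -6. -6. -5. -6. -6. -6. -6. -6. -6. -6. -5.
 -5. -5. -6. -5. -6. -7. -6. -4. -5. -6. -6. -6. -6. -6. -6.]
after [ 2. -0. -1. -0. -1. -1. -1. -1. -1. -1. -1. -1. -1. -1. -1. -1. -1. -1.
 -1. -1. -1. -0. -1. -3. -5. -1.  5.  7. -1. -2. -2. -1. -0.]
Fz -3.4456246912543746
```

The bars began to slide at about 26.6° and stopped again after some 9 mm (joint row 208→222). I'll advance in short pulses.

```bash
cat > pulse.py <<'E'
from h import *
import sys
th,dw=map(float,sys.argv[1:3]); tag=sys.argv[3]
q=prof(arm.snapshot("wrist"))[10:]
pour(26.2,.08); t=arm.current_t(); pour(th)
if dw: arm.sleep(dw)
pour(19,.2); print("t",t,arm.current_t())
im2=arm.snapshot("wrist"); e=prof(im2)[10:]-q; s=arm.snapshot("side")
print((e-np.median(e))[::4].round(0),"Fz",np.mean([arm.current_force()[2] for _ in range(9)]))
cv2.imwrite(f"pics/{tag}.png",np.hstack([im2[60:384,140:372],s[60:384,212:412]])[:,:,::-1])
E
python3 pulse.py 27.2 .1 w7
```

```text
t 25.5667 26.2083
[-14.  -3.   2.   3.   3.  -2.  -4.  -4.  -4.  -4.  -6.  -6.   0.   3.
   3.   2.   2.   2.   1.   0.   0.   0.   0.   0.   0.   0.  -0.  -2.
 -10.  -3.  -1. -12. -16. -16.] Fz -1.7281308297033955
```

View pics/w7.png

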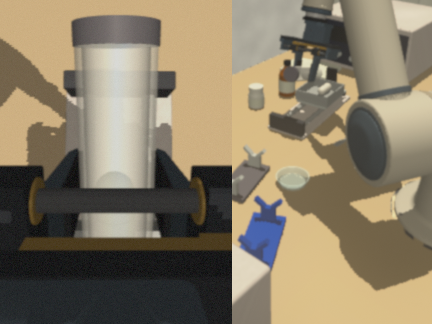

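The rear bar's tail is now at crop row ~170 (tube y ≈ +8 mm), so it travelled about 75 mm. The wrist force dropped, which suggests the front bar is out. I'll level at once and check.

Run:
```python
from h import *
pour(0,.1)
F=[]
for _ in range(10): F.append(arm.current_force()[2]); arm.sleep(.02)
print(np.mean(F),np.std(F),arm.current_t())
w=arm.snapshot("wrist"); s=arm.snapshot("side"); t=arm.snapshot("top")
b=lambda x,f: cv2.resize(x,None,fx=f,fy=f,interpolation=cv2.INTER_CUBIC)
C=np.hstack([w[100:300,170:342],b(s[90:190,250:350],2),b(t[130:230,280:440],2)])
cv2.imwrite("pics/w8.png",C[:,:,::-1])
```

```text
-2.1783428441511186 0.4913073662401796 26.9583
```

View pics/w8.png

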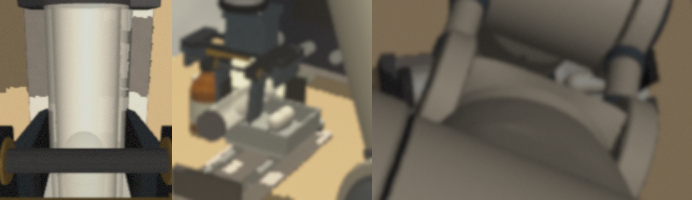

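The front bar lies in the dish (white at (280,115) in the side crop). The weight of 2.18 N fits the tube plus one bar. The rear bar is well inside the tube. Next: lay it back.

Run:
```python
from h import *
r0=R(-S,0,-1); r=R(M,0,-1)
p=arm.current_ee_pos(); arm.move_l(p+np.array([0,0,.04]),r0,feed=.1)
arm.move_l(tcp(SEAT+[0,0,.10],r),r,feed=.15)
arm.move_l(tcp(SEAT+[0,0,.02],r),r,feed=.1)
arm.move_l(tcp(SEAT,r),r,feed=.03)
print(arm.current_force()); arm.grip(.091); arm.sleep(.2)
arm.move_l(tcp(SEAT+[0,0,.15],r),r,feed=.15)
c=arm.get_calibration("wrist"); im=arm.snapshot("wrist")[:,:,::-1]; a=cv2.imread("pics/w1.png")
cv2.imwrite("pics/w9.png",im)
for x in (a,im):
    g=cv2.cvtColor(np.ascontiguousarray(x),cv2.COLOR_BGR2GRAY)
    cap=np.argwhere(g[90:125,225:290]<75)+[90,225]; print("cap rows/cols",cap.min(0),cap.max(0),len(cap))
    print("edge row140",np.round(g[150,225:290:3]).tolist()); print("col",g[96:246:6,250].tolist())
print(arm.current_t(),arm.current_width())
```

```text
[ 0.7995 -0.4143  4.5161]
cap rows/cols [101 227] [122 286] 534
edge row140 [98, 71, 66, 64, 100, 123, 158, 172, 182, 189, 194, 195, 191, 188, 178, 162, 134, 119, 63, 65, 69, 98]
col [102, 67, 60, 157, 186, 186, 185, 187, 185, 184, 186, 184, 196, 183, 187, 184, 186, 188, 186, 183, 185, 195, 200, 202, 205]
cap rows/cols [102 228] [122 287] 559
edge row140 [102, 83, 63, 64, 83, 126, 152, 176, 193, 202, 209, 206, 206, 201, 189, 169, 138, 125, 70, 66, 60, 97]
col [99, 71, 62, 118, 198, 202, 199, 198, 199, 198, 198, 197, 197, 196, 198, 183, 185, 184, 185, 185, 184, 183, 181, 197, 204]
34.2917 0.0910354258693579
```

The tube is back within 1 px of its original place. The rear bar's tail is at the tube's middle, so its centre is about 33 mm toward the mouth, safely inside. Next I push the carriage home by the tab.

Run:
```python
from h import *
r=R(-S,0,-1)
arm.grip(0.0)
B=DISH-S*.14; B[2]=.2
arm.move_to(B,r)
B[2]=.08; arm.move_l(B,r,feed=.15)
f0=np.mean([(arm.sleep(.02),arm.current_force()@S)[1] for _ in range(8)])
def push(a,feed): 
    arm.move_l(B+S*a,r,feed=feed); return -np.mean([(arm.sleep(.01),(arm.current_force()@S)-f0)[1] for _ in range(4)])
a=0.0; contact=None; L=[]
while a<.25:
    a+=.01 if a<.13 else .003
    f=push(a,.08); L.append((round(a,3),round(f,1)))
    if f>12: break
print(L,arm.current_t(),f0)
```

```text
[(0.01, np.float64(0.1)), (0.02, np.float64(-0.1)), (0.03, np.float64(-0.3)), (0.04, np.float64(-0.2)), (0.05, np.float64(0.1)), (0.06, np.float64(0.0)), (0.07, np.float64(0.2)), (0.08, np.float64(0.1)), (0.09, np.float64(0.2)), (0.1, np.float64(0.0)), (0.11, np.float64(-0.1)), (0.12, np.float64(-0.3)), (0.13, np.float64(-0.1)), (0.14, np.float64(-0.0)), (0.143, np.float64(0.2)), (0.146, np.float64(0.4)), (0.149, np.float64(-0.0)), (0.152, np.float64(-0.4)), (0.155, np.float64(-0.2)), (0.158, np.float64(-0.1)), (0.161, np.float64(-0.2)), (0.164, np.float64(-0.3)), (0.167, np.float64(-0.2)), (0.17, np.float64(-0.6)), (0.173, np.float64(-0.3)), (0.176, np.float64(15.2))] 46.7167 -0.18034875245339999
```

The 15 N jump comes after about 139 mm of push, which matches the measured gap to the stop. I'll retreat and check numerically.

Run:
```python
from h import *
r=R(-S,0,-1); p=arm.current_ee_pos()
arm.move_l(p-S*.04,r,feed=.1); q=p-S*.04; q[2]=.25; arm.move_l(q,r,feed=.2)
arm.move_joints([-78.81,28.281,77.091,0,74.628,-5.472])
im=arm.snapshot("top"); g=im.max(2).astype(np.uint8); cv2.imwrite("pics/top9.png",im[:,:,::-1])
# along-slide brightness line at rim height through the dish centre, at initial and present time
g0=cv2.imread("pics/top0.png").max(2)
# black tab mask
for x in (g0,g):
    m=(x<22).astype(np.uint8); n,l,st,ce=cv2.connectedComponentsWithStats(m[120:230,270:430])
    print([(st[i,4],(ce[i]+[270,120]).round(1),ray(cal,ce[i]+[270,120],.1).round(3)) for i in range(1,n) if st[i,4]>25])
# match dish wall/frame shift: bar in dish
D=DISH+S*.139; hsv=cv2.cvtColor(im,cv2.COLOR_RGB2HSV)
m=((hsv[...,2]>170)&(hsv[...,1]<50)).astype(np.uint8)
n,l,st,ce=cv2.connectedComponentsWithStats(m)
for i in range(1,n):
    if st[i,4]>40:
        w=ray(cal,ce[i],.06); print(st[i],ce[i].round(1),w.round(3),"in dish frame y",round((w-D)@S,3))
print("line",[int(g[tuple(int(round(v)) for v in proj(cal,[*(D+S*a)[:2],.073])[::-1])]) for a in np.arange(-.1,.1,.004)])
print(arm.current_t())
```

```text
[(np.int32(122), array([413.4, 165.9]), array([ 0.575, -0.329,  0.1  ]))]
[(np.int32(77), array([354.6, 172.7]), array([ 0.556, -0.191,  0.1  ]))]
line [121, 89, 35, 29, 22, 12, 14, 18, 57, 95, 86, 94, 119, 136, 138, 137, 137, 137, 138, 136, 136, 138, 137, 137, 136, 123, 93, 76, 96, 117, 118, 117, 118, 117, 118, 117, 118, 118, 117, 117, 116, 107, 56, 50, 51, 53, 45, 36, 53, 70]
50.2083
```

```bash
python3 -c "
from rig import arm
print(arm.sign_off(),arm.current_t())"
```

```text
the job is handed in; nothing more can be done
the job is handed in; nothing more can be done
```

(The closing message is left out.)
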